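# Lock the gift chest with its T-key

## Task

Shut the lid of the small gift chest, then take the T-key from its stand, lower its crosswise head through the slot in the lid until the collar lies on the lid, and give it a full quarter turn so that the head locks underneath. Leave the key upright in the locked lid, and leave the other goods on the counter where they stand.

Things in the scene. Friction and masses are not known exactly. Their poses are not given: they have to be found in the camera images.
- chest: small wooden chest fixed to the counter, 140 mm deep (x), 156 mm wide (y), 70 mm high without its lid; origin under the centre of its floor, +x points to its back, where the hinge is. Two tins lie inside. A brass keeper plate, 8 mm thick, spans the inside of its front just under the closed lid (underside 61 mm above the counter) and has a slot of 22 x 54 mm right under the lid's slot
- lid (a joint): angle of the chest's hinged lid: 0 is shut, it grows as the lid opens upward; it starts part open and its stiff hinge keeps it where it is left (about 1 to 3 N on its front edge moves it). The lid is a plain wooden plate 146 x 160 x 8 mm
- lid_edge (a point): middle of the lid's free (front) edge, on its outer face; it moves with the lid, 143 mm in front of the hinge line
- hinge (a point): middle of the lid's hinge line, which runs along the chest's y axis, 70 mm above the counter at the chest's back; level with the underside of the shut lid
- slot (a point): centre of the lid's brass-rimmed slot, at the level of the outer face, where it is when the lid is shut (78 mm above the counter; 36 mm in front of the chest's centre). The slot is 52 mm long along this point's y axis and 20 mm wide along x. This point is fixed to the chest and does not move with the lid
- stand: fixed wooden block 44 x 64 x 48 mm (its y axis is the long way) with an upright slot of 18 x 50 mm in its top, in which the key hangs by its collar; origin under its centre
- key_grip (a point): centre of the T-key's flat handle (14 mm thick along x, 60 mm wide along y, 42 mm high); the handle's top is 20 mm above this point, its foot, on the collar, 22 mm below. The key stands upright, is 80 mm high in all and weighs about 160 g
- key_collar (a point): centre of the underside of the key's round collar (42 mm across, 6 mm thick), 28 mm under the handle's centre; same axes. With the collar on the lid the head hangs 5 mm clear under the keeper plate and turns freely either way
- key_head (a point): centre of the key's T-head at its foot, 55 mm under the handle's centre: 46 mm long (y, in line with the handle), 14 mm wide (x), 10 mm thick. A round shank 12 mm thick and 22 mm long joins it to the collar
- cream: bystander: small cream jar, 50 mm across, 60 mm high; origin under its centre
- honey: bystander: honey jar, 54 mm across, 75 mm high; origin under its centre
- reel: bystander: reel of gift ribbon lying flat, 81 x 92 x 30 mm; origin under its centre

How it is judged:
On the way, in this order (a step that is already met when the one before it is completed fails the run):
1. the lid is shut (value of joint lid below 0.05 rad), for 0.1 s.
2. with the lid shut, the key's head has gone down through the slot, still in line with it (value of joint lid below 0.05 rad and horizontal distance between key_head and slot below 0.01 m and z of key_head in the frame of slot below -0.012 m and angle between the y axis of key_head and the y axis of slot, either way round below 0.5 rad), for 0.05 s.
At the end, for the whole second after the job is handed in: The lid is shut (under 0.03 rad), the key stands upright (within 7 degrees) in the slot with its collar on the lid (within 4 mm) and its head under the keeper plate, turned a quarter turn across the slot (at least 69 of 90 degrees), centred within 10 mm (value of joint lid below 0.03 rad and horizontal distance between key_head and slot below 0.01 m and z of key_collar in the frame of slot below 0.004 m and z of key_head in the frame of slot below -0.02 m and angle between the y axis of key_head and the y axis of slot, either way round above 1.2 rad and angle between key_head's own z axis and vertical below 0.12 rad); the robot touches nothing.
It fails at once if a jar or the ribbon reel beside the work is pushed more than 30 mm (distance of any of cream, honey, reel from where it was at the start of the episode above 0.03 m).
It also fails if it takes over 56 s, if anything falls off the work surface, if the arm or the gripper's body presses on something with over 40 N, if the wrist force passes 120 N, or if a joint passes its speed limit or range.

## Robot

A 7-joint arm with a two-finger parallel gripper is mounted at the origin on a cart in front of the work surface, level with it; the furniture and walls round the work are solid. World frame = base frame: x ahead of the robot, y to its left, z up, the work surface at z = 0. Lengths are in m, angles in rad, forces in N, time in s.
With the tool pointing down it reaches from about 0.425 to 0.875 m from the base axis. Payload 8.4 kg.
Tool frame: the origin (TCP) lies between the finger pads; the fingertips stand ctrl.nose_length ahead of it and the grasp point (between the pads) lies 6 mm ahead of it (ctrl.nose_length is the distance from the TCP to the fingertips, in m); z points along the fingers, y is the direction in which the jaws open and shut (so a half turn about z gives the same grasp; the last joint's range is limited). The gripper opens to 85 mm and grips with 20 to 120 N. Pads are 22 mm wide; open, the fingers measure 114 mm over their backs; the gripper's body (76 mm by 85 mm) begins 54 mm behind the grasp point. The pads swing forward as they close: fully open they stand 13 mm farther back than shut.
Start: joints at [1.177, 0.333, 0.04, 1.465, -0.013, 1.343, -0.059], TCP at [0.189, -0.622, 0.256] pointing down, gripper open.
Joint ranges: [-2.58, 2.58], [-0.38, 2.09], [-1.3, 1.39], [0.25, 2.4], [-1.5, 4.64], [0.08, 2.09], [-2.65, 2.65]. Speed limits (rad/s): [2.22, 2.22, 2.79, 2.79, 3.14, 3.14, 3.14].

## Interface

Orientations are given as a unit quaternion [w, x, y, z].
In Python, from cell import ctrl gives the robot as it stands.
- The arm moves only by the tool drive_tool, never from a script. Its argument "motion" is text: rows parted by semicolons, each of 6 numbers parted by spaces: the shift along the tool's x, y, z in m, then the turn, a rotation vector about the tool's x, y, z in degrees. A call has 1 to 12 rows; each row is the pose to reach, as a shift and turn from the pose measured when the call began, along the tool's axes at that moment; what a row does not reach only later rows make up. A row lasts 1/12 s, in which the tool goes at most 41.7 mm and 7.16 degrees, less where a joint would pass 70% of its speed; a pose out of reach is approached as far as the arm can. A call with a gripper value outside its range is refused whole. "hand" is the finger opening in m, from 0 to 0.0854, set as the call begins (left out, the last holds). The fingers move at their own pace and stop on an object; the grip force is fixed at half the most. Time passes only in rows, so rows that repeat a pose let the fingers close. It gives the time, the measured TCP pose, the force and the opening at its end, in the units of the state.
- ctrl.get_state(): the state, without advancing time (a new reading comes with each control period).
- ctrl.camera(name): name is "side" or "top"; returns the picture (420x560x3 uint8, red, green, blue); there is no depth.
- ctrl.calibration(name): a dict with "fx", "fy", "cx", "cy" (pixels), "R" (3x3) and "t" (3): a world point X has camera coordinates R X + t. Camera axes: x right, y down, z forward; pixel columns grow to the right and rows downward; lengths in m; the calibration is good to about 2 mm. A picture is of the moment at which its call begins. calibration takes no time and is no camera call.
- ctrl.close_job(): hands the job in, once; it reports no verdict.
The state is a dict: "time_s": time; "joint_pos": joint angles; "joint_vel": joint speeds; "tau": joint torques, N m; "tool_pos": TCP position; "eef_rot": TCP orientation; "force": force on the tool from outside, world axes, zero at the start; "wrist_torque": the same for the moment, N m; "gripper_width": finger opening in m.
Only numpy, scipy, OpenCV 4.12 (cv2) and the standard library are available. Lean on these libraries where they do the work, as an engineer would, in place of code of your own. Each camera call takes 0.05 s, during which the arm holds its last target. There are 200 camera calls.

## Working session

There is one attempt and no reset: what is moved stays moved. The work goes in short steps, Python scripts to look and compute and a tool call to move; the robot and the scene stay as the last step left them, time stands still between calls to the robot, and variables do not carry over. Pictures are saved under pics/ and viewed, about 8 in all and at most 12, crops included, and the job is handed in when it is done.

Besides the shell and the picture viewer there is one more tool, called after ">>>" by a JSON object that holds its "fn" and its "kwargs", one argument or row to a line. drive_tool: Moves the arm, as the interface text tells. Its arguments: {"type":"object","properties":{"motion":{"type":"string"},"hand":{"type":"number"}},"required":["motion"]}

```bash
ls; mkdir -p pics; python3 - <<'E'
from cell import ctrl
import cv2,numpy as np
for n in("side","top"):
    im=ctrl.camera(n); cv2.imwrite(f"pics/{n}0.png",im[:,:,::-1]); c=ctrl.calibration(n)
    print(n,c["fx"],c["fy"],c["cx"],c["cy"],np.round(c["R"],3).tolist(),np.round(c["t"],3), -np.array(c["R"]).T@c["t"])
s=ctrl.get_state();print(s,ctrl.nose_length)
E
```

```text
pics
side 469.6451749773644 469.6451749773644 273.9114025589115 208.03782976856937 [[-0.883, -0.469, 0.002], [-0.283, 0.529, -0.8], [0.374, -0.707, -0.6]] [0.579 0.11  1.219] [0.08683379 1.07511303 0.81843644]
top 513.5998154631268 513.5998154631268 276.78187812418423 216.05020872510912 [[0.002, -1.0, -0.008], [-0.996, -0.002, -0.087], [0.087, 0.008, -0.996]] [0.191 0.55  1.398] [0.4248554  0.17981276 1.44263614]
{'time_s': 0.1, 'joint_pos': array([ 1.17678923,  0.33384994,  0.03984365,  1.46618348, -0.01339264,
        1.34330176, -0.05852827]), 'joint_vel': array([-0.00035772, -0.00090643,  0.00110295, -0.00231491,  0.00054842,
        0.00043648,  0.000841  ]), 'tau': array([ 4.39374780e-03, -6.60016465e+01,  1.37031130e+00, -4.06471181e+01,
        1.69815787e-02,  9.05414316e-03,  1.16696024e-04]), 'tool_pos': array([ 0.18874439, -0.62159843,  0.25550319]), 'eef_rot': array([-7.21855034e-04,  9.89156525e-01,  1.46863280e-01, -1.55854134e-04]), 'force': array([-0.86589438,  0.08925409,  0.34227684]), 'wrist_torque': array([-0.05463137, -0.00539903, -0.02042818]), 'gripper_width': 0.08504451696953859} 0.025
```

View pics/side0.png

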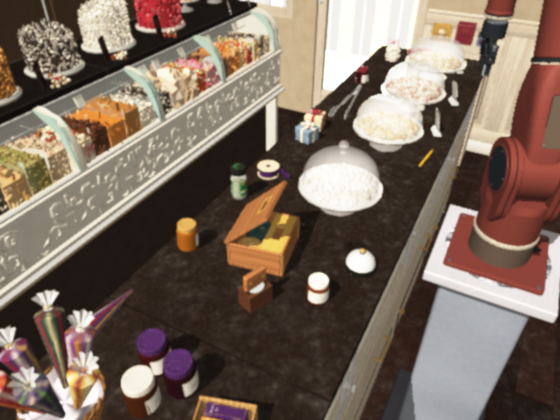

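View pics/top0.png

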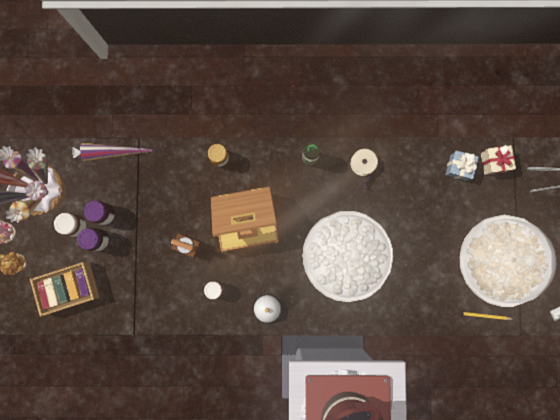

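```bash
cat > h.py <<'E'
import numpy as np,cv2
from cell import ctrl
def ray(n,u,v):
    c=ctrl.calibration(n);R=np.array(c["R"]);o=-R.T@np.array(c["t"])
    return o,R.T@np.array([(u-c["cx"])/c["fx"],(v-c["cy"])/c["fy"],1.])
def onz(n,u,v,z):
    o,d=ray(n,u,v);return o+d*(z-o[2])/d[2]
def tri(a,b):
    o1,d1=ray("top",*a);o2,d2=ray("side",*b)
    s=np.linalg.lstsq(np.c_[d1,-d2],o2-o1,rcond=None)[0]
    p,q=o1+d1*s[0],o2+d2*s[1];return (p+q)/2,np.linalg.norm(p-q)
def proj(n,X):
    c=ctrl.calibration(n);p=np.array(c["R"])@X+c["t"];return c["cx"]+c["fx"]*p[0]/p[2],c["cy"]+c["fy"]*p[1]/p[2]
def crop(im,x,y,w,h,k,f):
    cv2.imwrite(f,cv2.resize(im[y:y+h,x:x+w,::-1],None,fx=k,fy=k,interpolation=cv2.INTER_CUBIC))
E
python3 - <<'E'
from h import *
t=cv2.imread("pics/top0.png")[:,:,::-1];s=cv2.imread("pics/side0.png")[:,:,::-1]
a=cv2.resize(t[175:275,160:290],None,fx=6,fy=6,interpolation=cv2.INTER_CUBIC)
cv2.imwrite("pics/a.png",a[:,:,::-1])
b=cv2.resize(s[175:315,215:335],None,fx=4.2,fy=4.2,interpolation=cv2.INTER_CUBIC)
cv2.imwrite("pics/b.png",b[:,:,::-1])
E
```

```text
(no output)
```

View pics/a.png

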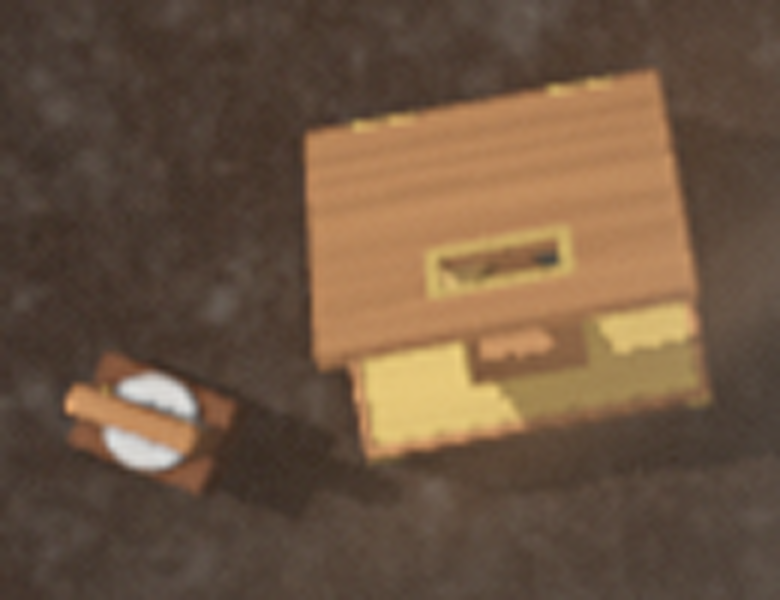

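View pics/b.png

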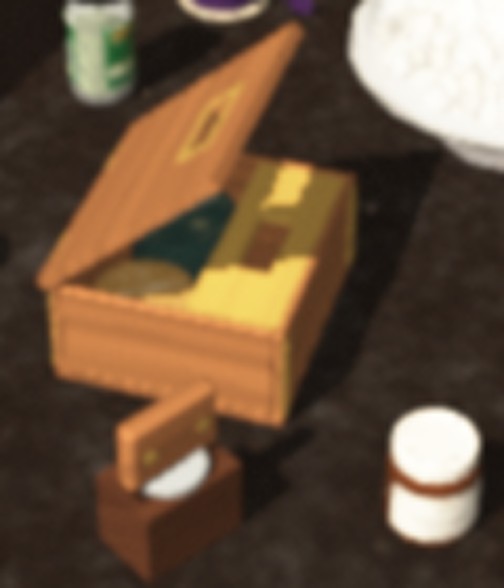

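```bash
python3 - <<'E'
from h import *
A=lambda x,y:(160+(x+.5)/6-.5,175+(y+.5)/6-.5)
B=lambda x,y:(215+(x+.5)/4.2-.5,175+(y+.5)/4.2-.5)
np.set_printoptions(precision=4,suppress=True)
for n,a,b in [("FL",(370,458),(287,333)),("FR",(710,400),(355,178)),("lidL",(318,365),(222,192)),("lidR",(695,295),(300,30)),("hL",(305,132),(45,283)),("hR",(658,70),(130,125))]:
    print(n,*tri(A(*a),B(*b)), onz("top",*A(*a),.07)[:2],onz("side",*B(*b),.07)[:2])
print("coll",onz("top",*A(152,421),.054),onz("side",*B(176,474),.054))
print("standtop",[onz("top",*A(*p),.048)[:2] for p in[(110,352),(238,405),(205,492),(70,437)]])
print("standtop side",[onz("side",*B(*p),.048)[:2] for p in[(97,485),(152,517),(242,462)]])
print("handle top",[onz("top",*A(*p),.096)[:2] for p in[(68,398),(192,440),(80,385),(200,425)]])
print("handle top side",[onz("side",*B(*p),.096)[:2] for p in[(117,430),(134,438),(214,390),(200,383)]])
# dome, knob, bystanders
print("dome top",tri((348,255),(344,146)))
print("whiteknob",onz("top",267,308,.06),"jar",onz("top",213,290,.06),onz("top",218,155,.075))
for u in (303,392):print(onz("top",u,256,.1))
print("knob",proj("top",[0.45,.3,.0]))
E
```

```text
FL [0.4517 0.3396 0.0677] 7.903314666198434e-05 [0.4517 0.3393] [0.4506 0.3418]
FR [0.4795 0.1887 0.0638] 0.003152435360441685 [0.4778 0.1881] [0.4777 0.1965]
lidL [0.4877 0.3503 0.1628] 0.001718348270360985 [0.4931 0.363 ] [0.5434 0.2474]
lidR [0.5182 0.1941 0.1653] 0.0010954672322617271 [0.5247 0.1949] [0.5818 0.0657]
hL [0.5959 0.3693 0.069 ] 0.004416388948192179 [0.5977 0.3702] [0.593  0.3697]
hR [0.6277 0.2125 0.0686] 0.003219835586771268 [0.626  0.2118] [0.6283 0.2146]
coll [0.4685 0.4397 0.054 ] [0.46   0.4512 0.054 ]
standtop [array([0.4999, 0.4605]), array([0.476, 0.402]), array([0.4366, 0.4163]), array([0.4613, 0.4779])]
standtop side [array([0.4959, 0.4728]), array([0.4589, 0.4786]), array([0.4362, 0.4222])]
handle top [array([0.4771, 0.4689]), array([0.4589, 0.4142]), array([0.4828, 0.4637]), array([0.4654, 0.4108])]
handle top side [array([0.4812, 0.4731]), array([0.4707, 0.4739]), array([0.4516, 0.4243]), array([0.4606, 0.4232])]
dome top (array([0.4381, 0.0178, 0.2012]), np.float64(0.0039951646484139))
whiteknob [0.3006 0.2168 0.06  ] jar [0.3477 0.3613 0.06  ] [0.7104 0.3506 0.075 ]
[0.4384 0.1225 0.1   ]
[ 0.4389 -0.109   0.1   ]
knob (np.float64(238.1403293107601), np.float64(252.05084337831806))
```

```bash
cat >> h.py <<'E'
from scipy.spatial.transform import Rotation as Ro
def yaw(s=None):
    s=s or ctrl.get_state();w,x,y,z=s["eef_rot"];R=Ro.from_quat([x,y,z,w]).as_matrix();return np.degrees(np.arctan2(R[1,0],R[0,0])),R
def go(p,th):
    "shift+turn (tool axes now) for tool-down target"
    s=ctrl.get_state();_,R=yaw(s);a=np.radians(th);c,d=np.cos(a),np.sin(a)
    T=np.array([[c,d,0],[d,-c,0],[0,0,-1]])
    print("go",np.round(R.T@(np.array(p)-s["tool_pos"]),4),np.round(np.degrees(Ro.from_matrix(R.T@T).as_rotvec()),2))
E
python3 -c "
from h import *
go([.475,-.40,.36],50)"
```

```text
go [ 0.3383 -0.129  -0.1043] [-8.000e-02 -2.000e-02 -3.311e+01]
```

>>> {"fn": "drive_tool", "kwargs": {
  "motion": "0 0 -0.06 0 0 0; 0.03 -0.011 -0.1043 0 0 -4; 0.338 -0.129 -0.104 0 0 -33; 0.338 -0.129 -0.104 0 0 -33; 0.338 -0.129 -0.104 0 0 -33; 0.338 -0.129 -0.104 0 0 -33; 0.338 -0.129 -0.104 0 0 -33; 0.338 -0.129 -0.104 0 0 -33; 0.338 -0.129 -0.104 0 0 -33; 0.338 -0.129 -0.104 0 0 -33; 0.338 -0.129 -0.104 0 0 -33; 0.338 -0.129 -0.104 0 0 -33",
  "hand": 0
}}

```text
time_s: 1.1
tool_pos: [0.4784, -0.3959, 0.3593]
eef_rot: [-0.001, 0.905, 0.425, 0.001]
force: [-0.5, 0.4, -0.1]
gripper_width: 0.0004
```

```bash
python3 -c "
from h import *
print(yaw()[0]);go([.62,-.05,.36],80)"
```

```text
50.321480555391254
go [ 0.3566 -0.1119  0.0005] [ -0.06  -0.19 -29.68]
```

>>> {"fn": "drive_tool", "kwargs": {
  "motion": "0.357 -0.112 0 0 0 -30; 0.357 -0.112 0 0 0 -30; 0.357 -0.112 0 0 0 -30; 0.357 -0.112 0 0 0 -30; 0.357 -0.112 0 0 0 -30; 0.357 -0.112 0 0 0 -30; 0.357 -0.112 0 0 0 -30; 0.357 -0.112 0 0 0 -30; 0.357 -0.112 0 0 0 -30; 0.357 -0.112 0 0 0 -30"
}}

```text
time_s: 1.93
tool_pos: [0.6212, -0.0414, 0.3599]
eef_rot: [-0.003, 0.761, 0.648, 0.002]
force: [-0.1, 1.8, 0.1]
gripper_width: 0.0
```

```bash
python3 -c "
from h import *
x=np.array([.982,.189]);y=np.array([-.189,.982]);c=np.array([.538,.2775])
p=c+(-.010)*x+.045*y;print(p)
print(yaw()[0]);go([*p,.30],101)"
```

```text
[0.519675 0.3198  ]
80.84552936813236
go [ 0.34   -0.1576  0.0625] [  0.    -0.42 -20.15]
```

>>> {"fn": "drive_tool", "kwargs": {
  "motion": "0.34 -0.158 0.03 0 -0.4 -20; 0.34 -0.158 0.03 0 -0.4 -20; 0.34 -0.158 0.03 0 -0.4 -20; 0.34 -0.158 0.03 0 -0.4 -20; 0.34 -0.158 0.03 0 -0.4 -20; 0.34 -0.158 0.03 0 -0.4 -20; 0.34 -0.158 0.03 0 -0.4 -20; 0.34 -0.158 0.03 0 -0.4 -20; 0.34 -0.158 0.03 0 -0.4 -20; 0.34 -0.158 0.062 0 -0.4 -20; 0.34 -0.158 0.062 0 -0.4 -20; 0.34 -0.158 0.062 0 -0.4 -20"
}}

```text
time_s: 2.93
tool_pos: [0.519, 0.3188, 0.299]
eef_rot: [-0.0, 0.637, 0.771, -0.002]
force: [0.2, -0.2, 0.7]
gripper_width: -0.0002
```

```bash
python3 - <<'E'
from h import *
p=[.5197,.3198]
print(yaw()[0]);go([*p,.30],101);s=ctrl.get_state()
a=ctrl.camera("top");b=ctrl.camera("side")
tip=s["tool_pos"]-[0,0,.025]
print("tip proj",proj("top",tip),proj("side",tip))
A=cv2.resize(a[140:300,150:310],(560,560),interpolation=cv2.INTER_CUBIC)
cv2.imwrite("pics/side1.png",cv2.resize(b[120:280,180:340],(560,560),interpolation=cv2.INTER_CUBIC)[:,:,::-1])
E
```

```text
100.87551845604958
go [ 0.0008  0.0009 -0.001 ] [-0.17  0.08 -0.12]
tip proj (np.float64(220.20481826329848), np.float64(219.66159651540661)) (np.float64(261.046814367247), np.float64(168.15718005969651))
```

View pics/side1.png

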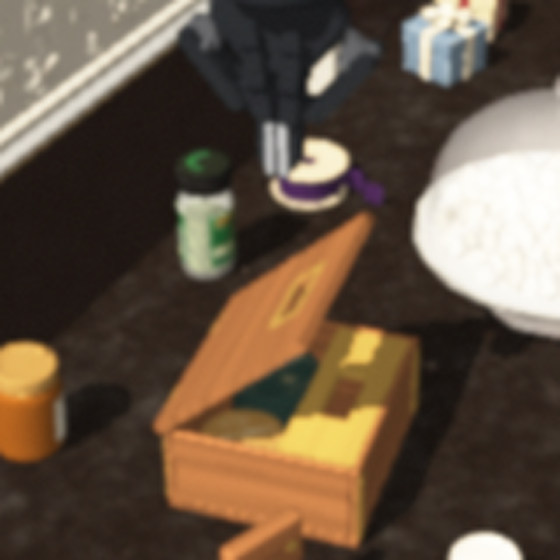

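>>> {"fn": "drive_tool", "kwargs": {
  "motion": "0 0 0.03 0 0 0; 0 0 0.06 0 0 0; 0 0 0.09 0 0 0; 0 0 0.11 0 0 0; 0 0 0.125 0 0 0; 0 0 0.14 0 0 0; 0 0 0.155 0 0 0; 0 0 0.165 0 0 0; 0 0 0.175 0 0 0; 0 0 0.183 0 0 0; 0 0 0.19 0 0 0; 0 0 0.19 0 0 0"
}}

```text
time_s: 4.03
tool_pos: [0.5207, 0.3175, 0.1101]
eef_rot: [0.0, 0.638, 0.77, -0.0]
force: [-0.1, -0.5, -0.2]
gripper_width: 0.0001
```

>>> {"fn": "drive_tool", "kwargs": {
  "motion": "0 0 0.003 0 0 0; 0 0 0.005 0 0 0; 0 0 0.007 0 0 0; 0 0 0.009 0 0 0; 0 0 0.009 0 0 0; 0 0 0.009 0 0 0"
}}

```text
time_s: 4.53
tool_pos: [0.5208, 0.3177, 0.103]
eef_rot: [0.001, 0.638, 0.77, -0.0]
force: [-6.9, -4.2, 16.2]
gripper_width: 0.0
```

```bash
python3 -c "
from h import *
go([.469,.4395,.22],70)"
```

```text
go [ 0.1291 -0.0283 -0.1171] [ 0.06  0.06 30.67]
```

>>> {"fn": "drive_tool", "kwargs": {
  "motion": "0 0 -0.04 0 0 0; 0 0 -0.08 0 0 0; 0 0 -0.117 0 0 0; 0.03 -0.007 -0.117 0 0 7; 0.06 -0.014 -0.117 0 0 14; 0.09 -0.021 -0.117 0 0 21; 0.129 -0.028 -0.117 0 0 28; 0.129 -0.028 -0.117 0 0 30.7; 0.129 -0.028 -0.117 0 0 30.7; 0.129 -0.028 -0.117 0 0 30.7; 0.129 -0.028 -0.117 0 0 30.7",
  "hand": 0.06
}}

```text
time_s: 5.45
tool_pos: [0.4702, 0.4383, 0.2197]
eef_rot: [0.001, 0.819, 0.573, 0.0]
force: [-0.3, -0.4, 0.8]
gripper_width: 0.06
```

```bash
python3 - <<'E'
from h import *
print(yaw()[0]);s=ctrl.get_state();print(s["tool_pos"])
a=ctrl.camera("top");b=ctrl.camera("side")
tip=s["tool_pos"]-[0,0,.025]
print("tip proj",proj("top",tip),proj("side",tip))
cv2.imwrite("pics/top2f.png",a[:,:,::-1]);cv2.imwrite("pics/side2f.png",b[:,:,::-1])
A=cv2.resize(a[180:280,160:290],None,fx=4,fy=4,interpolation=cv2.INTER_CUBIC)
B=cv2.resize(b[180:280,215:275+10],None,fx=4,fy=4,interpolation=cv2.INTER_CUBIC)
B=cv2.resize(b[200:300,210:280],None,fx=4,fy=4,interpolation=cv2.INTER_CUBIC)
cv2.imwrite("pics/c2.png",np.hstack([A,B])[:,:,::-1])
E
```

```text
69.98207675121901
[0.47024291 0.43834283 0.21972011]
tip proj (np.float64(174.72091005837592), np.float64(242.17360962408256)) (np.float64(253.93169695338491), np.float64(234.01341125788508))
```

View pics/c2.png

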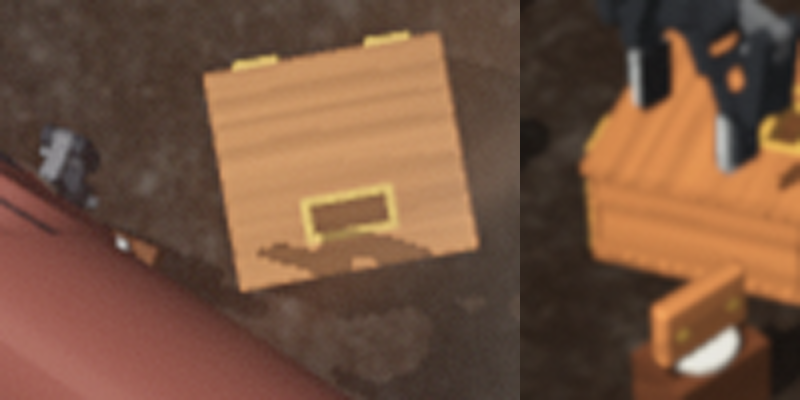

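```bash
python3 - <<'E'
from h import *
np.set_printoptions(precision=4,suppress=True)
F=lambda x,y:(160+(x+.5)/4-.5,180+(y+.5)/4-.5)
L=[onz("top",*F(*p),.078)[:2] for p in[(204,72),(440,33),(480,247),(240,292)]]
print("lid",L,np.mean(L,0)); v=L[0]-L[1];print(np.degrees(np.arctan2(v[1],v[0]))-90,np.linalg.norm(v));v=L[3]-L[2];print(np.degrees(np.arctan2(v[1],v[0]))-90,np.linalg.norm(v));v=L[1]-L[2];print(np.degrees(np.arctan2(v[1],v[0])),np.linalg.norm(v));v=L[0]-L[3];print(np.degrees(np.arctan2(v[1],v[0])),np.linalg.norm(v))
S=[onz("top",*F(*p),.078)[:2] for p in[(300,201),(391,184),(397,225),(310,246)]];print("slot rim",S,np.mean(S,0))
# brass mask
im=cv2.imread("pics/top2f.png");hsv=cv2.cvtColor(im,cv2.COLOR_BGR2HSV)
m=cv2.inRange(hsv,(20,110,120),(32,255,255));m[:215]=0;m[250:]=0;m[:,:225]=0;m[:,270:]=0
ys,xs=np.nonzero(m);r=cv2.minAreaRect(np.c_[xs,ys].astype(np.float32));print("rim px",len(xs),r,onz("top",*r[0],.078))
# key in side: predicted vs seen
print("pred key top centre side",[ (520+(proj("side",[.469,.4395,z])[0]-210)*4,(proj("side",[.469,.4395,z])[1]-200)*4) for z in(.096,.048)])
# handle top-face: compare top0 colours
s=cv2.imread("pics/side2f.png");h=cv2.cvtColor(s,cv2.COLOR_BGR2HSV);g=h[255:300,235:280]
w=cv2.inRange(s,(170,170,170),(255,255,255));w[:270]=0;w[300:]=0;w[:,:240]=0;w[:,280:]=0
ys,xs=np.nonzero(w);print("collar white",xs.min(),xs.max(),ys.min(),ys.max())
t=cv2.imread("pics/top0.png");w=cv2.inRange(t,(140,140,140),(255,255,255));w[:230]=0;w[260:]=0;w[:,:170]=0;w[:,200:]=0
ys,xs=np.nonzero(w);print("collar top",len(xs),cv2.minEnclosingCircle(np.c_[xs,ys].astype(np.float32)),)
c,_=cv2.minEnclosingCircle(np.c_[xs,ys].astype(np.float32));print(onz("top",*c,.054))
E
```

```text
lid [array([0.5939, 0.3685]), array([0.6205, 0.2106]), array([0.4772, 0.1835]), array([0.447 , 0.3426])] [0.5346 0.2763]
9.530512977604502 0.16017784812637967
10.727939880088385 0.1619631367332587
10.696141656162792 0.14582005268577183
9.997722568353312 0.14917946536772125
slot rim [array([0.5075, 0.3034]), array([0.519 , 0.2429]), array([0.4917, 0.2387]), array([0.4776, 0.2965])] [0.4989 0.2704]
rim px 94 ((246.75473022460938, 232.85850524902344), (10.811594009399414, 22.790348052978516), 79.3803482055664) [0.4996 0.271  0.078 ]
pred key top centre side [(np.float64(700.918152194527), np.float64(276.5596775929789)), (np.float64(702.7981835386679), np.float64(338.2782650387812))]
collar white 250 263 283 292
collar top 104 ((184.16378784179688, 244.8103485107422), 7.855075836181641)
[0.4683 0.4418 0.054 ]
```

```bash
python3 -c "
from h import *
go([.4682,.4412,.084],69.3)"
```

```text
go [ 0.0023 -0.0034  0.1358] [0.11 0.07 0.61]
```

>>> {"fn": "drive_tool", "kwargs": {
  "motion": "0.002 -0.003 0.03 0 0 0.6; 0.002 -0.003 0.06 0 0 0.6; 0.002 -0.003 0.085 0 0 0.6; 0.002 -0.003 0.105 0 0 0.6; 0.002 -0.003 0.12 0 0 0.6; 0.002 -0.003 0.13 0 0 0.6; 0.002 -0.003 0.136 0 0 0.6; 0.002 -0.003 0.136 0 0 0.6; 0.002 -0.003 0.136 0 0 0.6"
}}

```text
time_s: 6.3
tool_pos: [0.4689, 0.4411, 0.0846]
eef_rot: [0.001, 0.823, 0.569, 0.001]
force: [-0.7, -0.1, -0.5]
gripper_width: 0.0598
```

>>> {"fn": "drive_tool", "kwargs": {
  "motion": "0 0 0 0 0 0; 0 0 0 0 0 0; 0 0 0 0 0 0; 0 0 0 0 0 0; 0 0 0 0 0 0; 0 0 0 0 0 0; 0 0 0 0 0 0",
  "hand": 0
}}

```text
time_s: 6.88
tool_pos: [0.4691, 0.4415, 0.0854]
eef_rot: [0.001, 0.823, 0.569, 0.001]
force: [-0.3, -0.2, 5.6]
gripper_width: 0.0134
```

```bash
python3 -c "
from h import *
s=ctrl.get_state();print(s['tool_pos'],s['wrist_torque'],yaw()[0])"
```

```text
[0.46909533 0.44153878 0.08540036] [ 0.00852349  0.1928804  -0.01503928] 69.30400275700958
```

>>> {"fn": "drive_tool", "kwargs": {
  "motion": "0 0 -0.015 0 0 0; 0 0 -0.035 0 0 0; 0 0 -0.065 0 0 0; 0 0 -0.1 0 0 0; 0 0 -0.12 0 0 0; 0 0 -0.12 0 0 0; 0 0 -0.12 0 0 0"
}}

```text
time_s: 7.47
tool_pos: [0.469, 0.4419, 0.2072]
eef_rot: [0.001, 0.823, 0.569, 0.002]
force: [0.5, -0.1, -2.2]
gripper_width: 0.0134
```

```bash
python3 -c "
from h import *
s=ctrl.get_state();print(s['gripper_width'],s['force'],s['wrist_torque'])
go([.4995,.2706,.165],100.4)"
```

```text
0.01336753599978384 [ 0.47056312 -0.10113624 -2.16070938] [-0.01422507  0.02054363 -0.01125537]
go [-0.1496  0.0889  0.0421] [  0.27  -0.1  -31.1 ]
```

>>> {"fn": "drive_tool", "kwargs": {
  "motion": "-0.03 0.018 0 0.3 -0.1 -6; -0.06 0.036 0 0.3 -0.1 -12; -0.09 0.054 0 0.3 -0.1 -18; -0.12 0.071 0 0.3 -0.1 -24; -0.15 0.089 0.01 0.3 -0.1 -31; -0.15 0.089 0.025 0.3 -0.1 -31; -0.15 0.089 0.042 0.3 -0.1 -31; -0.15 0.089 0.042 0.3 -0.1 -31; -0.15 0.089 0.042 0.3 -0.1 -31; -0.15 0.089 0.042 0.3 -0.1 -31"
}}

```text
time_s: 8.3
tool_pos: [0.4991, 0.2708, 0.1653]
eef_rot: [-0.0, 0.64, 0.768, -0.0]
force: [0.9, -0.5, -0.9]
gripper_width: 0.0136
```

```bash
python3 - <<'E'
from h import *
s=ctrl.get_state();p=s["tool_pos"];print(p,yaw()[0])
b=ctrl.camera("side");a=ctrl.camera("top")
cv2.imwrite("pics/side3f.png",b[:,:,::-1]);cv2.imwrite("pics/top3f.png",a[:,:,::-1])
x0,y0=240,185
g=lambda X:tuple(np.round((np.array(proj("side",X))-[x0,y0])*8,0))
th=np.radians(10.4);ex=np.array([np.cos(th),np.sin(th),0]);ey=np.array([-np.sin(th),np.cos(th),0])
k=p-[0,0,.0644];sl=np.array([.4995,.2706,.078])
print("foot corners pred",[g(k+i*.007*ex+j*.023*ey-[0,0,.005]) for i in(-1,1) for j in(1,-1)])
print("slot corners pred",[g(sl+i*.010*ex+j*.026*ey) for i in(-1,1) for j in(1,-1)])
B=cv2.resize(b[y0:y0+70,x0:x0+70],None,fx=8,fy=8,interpolation=cv2.INTER_CUBIC)
A=cv2.resize(a[200:270,220:250],None,fx=8,fy=8,interpolation=cv2.INTER_CUBIC)
cv2.imwrite("pics/d3.png",np.hstack([B,A])[:,:,::-1])
E
```

```text
[0.49911237 0.27077134 0.16530381] 100.35561077394624
foot corners pred [(np.float64(309.0), np.float64(350.0)), (np.float64(352.0), np.float64(261.0)), (np.float64(265.0), np.float64(341.0)), (np.float64(310.0), np.float64(252.0))]
slot corners pred [(np.float64(314.0), np.float64(403.0)), (np.float64(363.0), np.float64(301.0)), (np.float64(252.0), np.float64(390.0)), (np.float64(302.0), np.float64(289.0))]
```

View pics/d3.png

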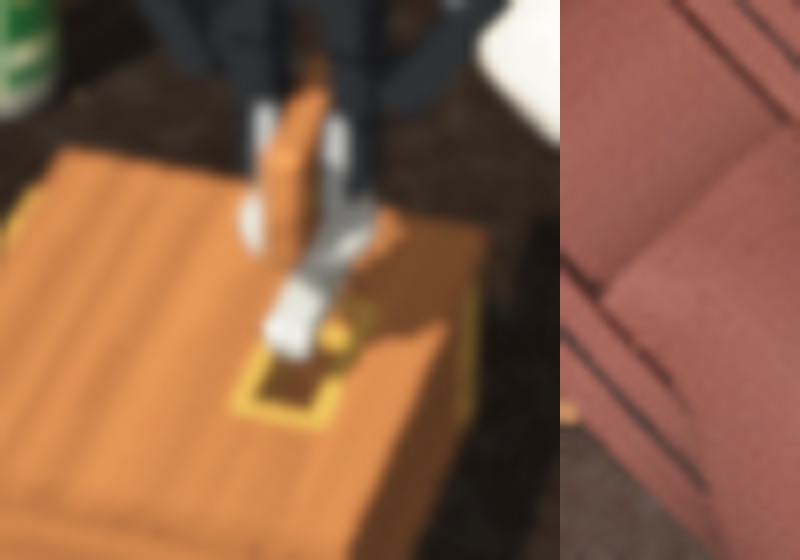

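>>> {"fn": "drive_tool", "kwargs": {
  "motion": "0 0 0.008 0 0 0; 0 0 0.014 0 0 0; 0 0 0.018 0 0 0; 0 0 0.022 0 0 0; 0 0 0.026 0 0 0; 0 0 0.026 0 0 0; 0 0 0.026 0 0 0"
}}

```text
time_s: 8.98
tool_pos: [0.4994, 0.271, 0.1396]
eef_rot: [-0.0, 0.64, 0.768, 0.0]
force: [0.9, -0.5, -1.9]
gripper_width: 0.0132
```

>>> {"fn": "drive_tool", "kwargs": {
  "motion": "0 0 0.004 0 0 0; 0 0 0.008 0 0 0; 0 0 0.012 0 0 0; 0 0 0.015 0 0 0; 0 0 0.018 0 0 0; 0 0 0.02 0 0 0; 0 0 0.022 0 0 0; 0 0 0.022 0 0 0; 0 0 0.022 0 0 0"
}}

```text
time_s: 9.73
tool_pos: [0.4994, 0.271, 0.1176]
eef_rot: [-0.0, 0.64, 0.768, 0.0]
force: [-0.4, 0.0, -1.4]
gripper_width: 0.013
```

Through both slots without contact; now down to the collar.

>>> {"fn": "drive_tool", "kwargs": {
  "motion": "0 0 0.001 0 0 0; 0 0 0.002 0 0 0; 0 0 0.003 0 0 0; 0 0 0.003 0 0 0; 0 0 0.003 0 0 0"
}}

```text
time_s: 10.15
tool_pos: [0.4995, 0.2711, 0.1153]
eef_rot: [-0.0, 0.64, 0.768, 0.0]
force: [-2.4, -1.3, 5.9]
gripper_width: 0.013
```

>>> {"fn": "drive_tool", "kwargs": {
  "motion": "0 0 -0.0003 0 0 -6; 0 0 -0.0003 0 0 -12; 0 0 -0.0003 0 0 -18; 0 0 -0.0003 0 0 -24; 0 0 -0.0003 0 0 -30; 0 0 -0.0003 0 0 -36; 0 0 -0.0003 0 0 -42; 0 0 -0.0003 0 0 -48; 0 0 -0.0003 0 0 -54; 0 0 -0.0003 0 0 -60; 0 0 -0.0003 0 0 -66; 0 0 -0.0003 0 0 -66"
}}

```text
time_s: 11.15
tool_pos: [0.4996, 0.271, 0.1155]
eef_rot: [0.0, 0.116, 0.993, 0.0]
force: [0.9, -0.5, -1.3]
gripper_width: 0.0134
```

>>> {"fn": "drive_tool", "kwargs": {
  "motion": "0 0 0 0 0 -6; 0 0 0 0 0 -12; 0 0 0 0 0 -18; 0 0 0 0 0 -24; 0 0 0 0 0 -24; 0 0 0 0 0 -24"
}}

```text
time_s: 11.65
tool_pos: [0.4996, 0.271, 0.1154]
eef_rot: [-0.0, -0.09, 0.996, 0.0]
force: [0.4, 0.6, -1.7]
gripper_width: 0.0131
```

```bash
python3 -c "
from h import *
s=ctrl.get_state();print(yaw()[0],s['force'],s['wrist_torque'],s['joint_pos'],s['tool_pos'])"
```

```text
-169.69850816886307 [ 0.36728178  0.55843147 -1.67819943] [-0.02195342 -0.06680392 -0.02587452] [ 0.23433157  0.47519065 -1.00108951  1.79050882  0.44136174  1.1207394
  0.8358127 ] [0.49958108 0.2709699  0.11538975]
```

>>> {"fn": "drive_tool", "kwargs": {
  "motion": "0 0 0.0005 0 0 0; 0 0 0.0005 0 0 0; 0 0 0.0005 0 0 0; 0 0 0.0005 0 0 0; 0 0 0.0005 0 0 0; 0 0 0.0005 0 0 0",
  "hand": 0.05
}}

```text
time_s: 12.15
tool_pos: [0.4996, 0.271, 0.115]
eef_rot: [0.0, -0.09, 0.996, 0.0]
force: [-0.5, -0.4, 0.4]
gripper_width: 0.0497
```

>>> {"fn": "drive_tool", "kwargs": {
  "motion": "0 0 -0.01 0 0 0; 0 0 -0.03 0 0 0; 0 0 -0.06 0 0 0; 0 0 -0.1 0 0 0; 0 0 -0.14 0 0 0; 0 0 -0.17 0 0 0; 0 0 -0.17 0 0 0; 0 0 -0.17 0 0 0"
}}

```text
time_s: 12.82
tool_pos: [0.5001, 0.2717, 0.2875]
eef_rot: [0.002, -0.09, 0.996, 0.001]
force: [0.1, 0.1, -0.6]
gripper_width: 0.0502
```

```bash
python3 - <<'E'
from h import *
b=ctrl.camera("side")
cv2.imwrite("pics/e4.png",np.hstack([cv2.resize(b[185:255,230:300],None,fx=6,fy=6,interpolation=cv2.INTER_CUBIC),cv2.resize(b,None,fx=.65,fy=1)])[:,:,::-1])
g=lambda X:tuple(np.round((np.array(proj("side",X))-[230,185])*6,0))
print([g([.4996,.271,z]) for z in(.126,.084,.078)])
E
```

```text
[(np.float64(291.0), np.float64(167.0)), (np.float64(290.0), np.float64(248.0)), (np.float64(290.0), np.float64(259.0))]
```

View pics/e4.png

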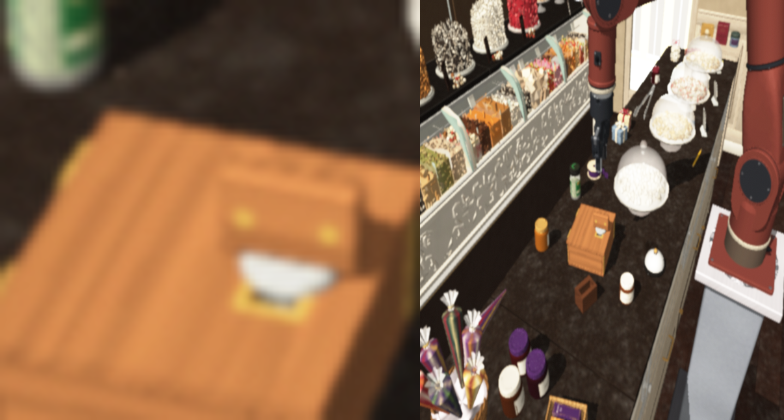

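```bash
python3 -c "
from cell import ctrl
print(ctrl.close_job())"
```

```text
the job is handed in; nothing more can be done
None
```

I shut the lid with the closed fingers, took the key from its stand, lowered it through the slot and turned it 90 degrees. Then I released it, backed the gripper well clear and handed the job in at about 13 s of the 56 s allowed. The close-out call gives no verdict.

What the last checks showed:
- **Lid:** it stopped against about 16 N with the fingertips at 78 mm, the shut height. The last side picture shows it shut.
- **Key through the slot:** the head went through both plates with no contact force. The collar met the lid at the expected height, within about 1 mm.
- **Quarter turn:** the tool turned 90 degrees with almost no torque. In the last picture the handle stands upright across the slot, with the collar on the lid over the slot.
- **Jars and reel:** I never reached near them, and they look unmoved in the last picture; I did not measure this.

Two limits on these checks:
- **Side camera:** it read about 1 to 3 pixels off the top camera, up to about 9 mm for the key on its stand. I therefore lined the key up with the slot within one side picture, agreeing to about 1 mm.
- **Final pose:** I judged the final key pose from that picture and the tool readings. I did not measure the key's tilt or the lid angle after letting go.

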